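# Load a filter cartridge into the packed carrier

### The arm

A 7-joint arm with a two-finger parallel gripper is mounted at the origin on the work surface. World frame = base frame: x ahead of the robot, y to its left, z up, the work surface at z = 0. Lengths are in m, angles in rad, forces in N, time in s.
With the tool pointing down it reaches from about 0.4 to 0.9 m from the base axis. Payload 5.6 kg.
Tool frame: the origin (TCP) lies midway between the tips of the shut fingers; the grasp point (between the pads) lies 19 mm behind it; x points along the fingers, z is the direction in which the jaws open and shut, and the axes are right-handed (so a half turn about x gives the same grasp; the last joint's range is limited). The gripper opens to 92 mm and grips with 3 to 60 N. Pads are 20 mm wide; open, the fingers measure 128 mm over their backs; the gripper's body (75 mm by 189 mm) begins 69 mm behind the grasp point.
Start: joints at [1.234, 0.468, -0.012, 1.603, 0.006, 1.071, -0.056], TCP at [0.188, -0.622, 0.215] pointing down, gripper open.
Joint ranges: [-2.53, 2.53], [-0.31, 2.02], [-1.57, 1.55], [0.28, 2.44], [-1.29, 4.43], [0.15, 1.84], [-2.92, 2.92]. Speed limits (rad/s): [2.57, 2.57, 3.14, 3.14, 3.14, 3.14, 3.14].

### API

Orientations are given as [roll, pitch, yaw] about the fixed x, y, z axes, in that order (R = Rz(yaw) Ry(pitch) Rx(roll)).
In Python, from plant import env gives the robot as it stands. The module is installed in compiled form; this text tells all that it offers.
- The arm moves only by the tool step_arm, never from a script. Its argument "increments" is a list of rows, each a list of 5 numbers: the finger opening in mm, from 0 to 91.9, then the shift along the tool's x, y, z in mm, then the turn about the tool's x in degrees. In form: [[grip, dx, dy, dz, yaw], ...]. A call has 1 to 8 rows; each row shifts and turns the pose as measured when the row begins, along the tool's axes as they then stand; what a row does not reach is not made up. A row lasts 1/12 s, in which the tool goes at most 41.7 mm and 7.16 degrees, less where a joint would pass 70% of its speed; a pose out of reach is approached as far as the arm can. A call with a gripper value outside its range is refused whole. The fingers move at their own pace and stop on an object; "force" is the grip in N (left out, the last holds). Time passes only in rows, so rows that do not move let the fingers close. It gives the time, the measured TCP pose, the force and the opening at its end, in the units of the state.
- env.sense(): the state, without advancing time (a new reading comes with each control period).
- env.grab_frame(name): name is "scene" or "top" or "wrist"; returns (picture, depth): 420x560x3 uint8, blue, green, red; 420x560 float32, m along the optical axis (not along the pixel's ray), 0 where there is no reading.
- env.camera_info(name): a dict with "K" (3x3 intrinsics, pixels), "world_to_cam" (4x4, takes a point from world to camera coordinates). Camera axes: x right, y down, z forward; pixel columns grow to the right and rows downward; lengths in m; the calibration is good to about 2 mm. A picture is of the moment at which its call begins: read the wrist's pose just before it. camera_info takes no time and is no camera call; for the wrist camera it gives the pose at the moment of the call.
- env.finish_job(): hands the job in, once; it reports no verdict.
The state is a dict: "t": time; "joint_positions": joint angles; "qd": joint speeds; "effort": joint torques, N m; "position": TCP position; "ee_rot": TCP orientation; "force": force on the tool from outside, world axes, zero at the start; "wrist_torque": the same for the moment, N m; "grip_width": finger opening in m.
Only numpy, scipy, OpenCV 4.12 (cv2) and the standard library are available. Lean on these libraries where they do the work, as an engineer would, in place of code of your own. Each camera call takes 0.05 s, during which the arm holds its last target.

### The job

Set the orange filter cartridge upright into the empty place in the row of grey cartridges, lowering it all the way onto the carrier's floor without dropping it and without pushing its neighbours about. Let go of it, and only then slide the blue retaining bar fully home towards the row. Leave the other things on the bench where they are.

Things in the scene. Friction and masses are not known exactly. Their poses are not given: they have to be found in the camera images.
- fresh: Orange upright filter cartridge, 0.22 kg (varies), at first alone on the bench at the left. Body 110 (x) x 32 (y) x 70 mm tall; the lowest 8 mm of its long sides slope in 6 mm as a lead-in. On its top, centred, a solid grip block 50 (x) x 24 (y) x 38 mm tall (108 mm in all), with 30 mm of flat top free at either end. Both ends alike. Origin: centre of the underside, z up.
- carrier: Black carrier fixed to the bench: 8 mm floor, x -125 to 92, y +-115 mm. Far stop wall: inner face x = 84, top z = 42 mm. Side walls: inner faces y = +-103, tops z = 34 mm. Six places side by side, 34 mm apart: y = +-17, +-51, +-85, centres at x = 25 mm, cartridge length along x, no dividers. Origin at bench level, z up; -x is the open side with the bar, towards the robot.
- gap: The one empty place in the row, always between two cartridges, with a thin yellow label 100 x 24 mm on the carrier's floor. Origin: on that floor (8 mm above the bench), where the centre of a seated cartridge's underside belongs; axes as the carrier's, x along the cartridge's length. The gap is 36 mm wide: 2 mm of play on each side.
- bar_grip (a point): On the centre line of the blue retaining bar's grip, 103.5 mm above the bench. The bar, 24 (x) x 200 (y) mm and 44 mm above the bench at its top, lies across the carrier's open side and slides along the carrier's x. The grip is a solid block upright on the middle of the bar, 22 (x) x 30 (y) mm, its top 116.5 mm above the bench. Axes as the carrier's.
- bar (a joint): Travel of the retaining bar in m along the carrier's +x: 0 = fully back (bar's centre at the carrier's x = -105 mm), 0.060 = home at its end stop, 3 mm short of the ends of cartridges that stand in line. It slides with 2.5 N of friction and stays where it is left.
- bracket: Bystander: small blue printed angle bracket, 70 x 50 x 58 mm, on the bench beyond. Origin under its base's centre.
- screwdriver: Bystander: screwdriver with a blue handle lying on the bench at the left.
- spool: Bystander: filament spool, blue with black flanges, 200 mm across, 60 mm high, lying flat on the bench at the right. Origin: centre of its underside.
- cart_a: Grey cartridge with a black grip block already standing loose in the carrier; same shape and size as the fresh one. Origin: centre of its underside. Always the row's outermost one at the carrier's -y end.
- cart_b: Grey cartridge with a black grip block already standing loose in the carrier; same shape and size as the fresh one. Origin: centre of its underside. Stands in one of the four inner places.
- cart_c: Grey cartridge with a black grip block already standing loose in the carrier; same shape and size as the fresh one. Origin: centre of its underside. Stands in one of the four inner places.
- cart_d: Grey cartridge with a black grip block already standing loose in the carrier; same shape and size as the fresh one. Origin: centre of its underside. Stands in one of the four inner places.
- cart_e: Grey cartridge with a black grip block already standing loose in the carrier; same shape and size as the fresh one. Origin: centre of its underside. Always the row's outermost one at the carrier's +y end.

How it is judged:
On the way, in this order (a step that is already met when the one before it is completed fails the run):
1. the fresh cartridge stands in the empty place on the carrier's floor, released, while the bar is still back (joint below 0.035 m) (z of fresh in the frame of gap between -0.003 and 0.003 m and y of fresh in the frame of gap between -0.006 and 0.006 m and angle between fresh's own z axis and vertical below 0.05 rad and angle between the x axis of fresh and the x axis of gap, either way round below 0.06 rad and x of fresh in the frame of gap between -0.03 and 0.03 m and linear speed of fresh below 0.02 m/s and contact force between the fingers and fresh below 0.1 N and value of joint bar below 0.035 m), for 0.2 s.
2. the bar is slid home (within 3 mm of its stop) (value of joint bar above 0.057 m), for 0.2 s.
At the end, for the whole second after the job is handed in: Orange cartridge released, at rest in the empty place: within 3 mm of the floor, 8 mm lengthwise, 6 mm sideways, 0.05 rad of upright, 0.06 rad of in line. Bar within 3 mm of its home stop. Each grey cartridge within 7 mm of its start and 0.05 rad of upright (z of fresh in the frame of gap between -0.003 and 0.003 m and y of fresh in the frame of gap between -0.006 and 0.006 m and angle between each of fresh, cart_a, cart_b, cart_c, cart_d, cart_e's own z axis and vertical below 0.05 rad and angle between the x axis of fresh and the x axis of gap, either way round below 0.06 rad and x of fresh in the frame of gap between -0.008 and 0.008 m and linear speed of fresh below 0.02 m/s and contact force between the fingers and fresh below 0.1 N and value of joint bar above 0.057 m and distance of each of cart_a, cart_b, cart_c, cart_d, cart_e from where it was at the start of the episode below 0.007 m); the robot touches nothing.
It fails at once if a grey cartridge is shifted by more than 7 mm or tipped (distance of any of cart_a, cart_b, cart_c, cart_d, cart_e from where it was at the start of the episode above 0.007 m or angle between any of cart_a, cart_b, cart_c, cart_d, cart_e's own z axis and vertical above 0.12 rad).
It fails at once if the fresh cartridge is dropped (moves faster than 0.45 m/s with no finger on it) (linear speed of fresh above 0.45 m/s and contact force between the fingers and fresh below 0.02 N).
It fails at once if the bracket, screwdriver or spool is moved by more than 25 mm (distance of any of bracket, screwdriver, spool from where it was at the start of the episode above 0.025 m).
It also fails if it takes over 58 s, if anything falls off the work surface, if the arm or the gripper's body presses on something with over 40 N, if the wrist force passes 120 N, or if a joint passes its speed limit or range.

## Working session

There is one attempt and no reset: what is moved stays moved. The work goes in short steps, Python scripts to look and compute and a tool call to move; the robot and the scene stay as the last step left them, time stands still between calls to the robot, and variables do not carry over. Pictures are saved under pics/ and viewed, and the job is handed in when it is done.

Besides the shell and the picture viewer there is one more tool, called after "Emit:" by a JSON object that holds its "method" and its "body". step_arm: Moves the arm, as the interface text tells. Its arguments: {"type":"object","properties":{"increments":{"type":"array","items":{"type":"array","items":{"type":"number"}}},"force":{"type":"number"}},"required":["increments"]}

```bash
mkdir -p pics
cat > h.py <<'E'
import numpy as np, cv2, json
from plant import env
def grab(n,f):
    ci=env.camera_info(n); p,d=env.grab_frame(n); cv2.imwrite('pics/'+f+'.png',p)
    np.savez('pics/'+f+'.npz',p=p,d=d,K=ci['K'],T=ci['world_to_cam']); return p,d,np.array(ci['K']),np.array(ci['world_to_cam'])
def load(f):
    z=np.load('pics/'+f+'.npz'); return z['p'],z['d'],z['K'],z['T']
def cloud(d,K,T):
    v,u=np.mgrid[:d.shape[0],:d.shape[1]]
    c=np.stack([(u-K[0,2])/K[0,0]*d,(v-K[1,2])/K[1,1]*d,d],-1)
    Ti=np.linalg.inv(T); return c@Ti[:3,:3].T+Ti[:3,3]
E
python3 - <<'E'
from h import *
np.set_printoptions(precision=4,suppress=True)
print(env.sense())
for n in('scene','top','wrist'):
    p,d,K,T=grab(n,n+'0'); print(n,K,T)
E
```

```text
{'t': 0.0, 'joint_positions': array([ 1.234 ,  0.4684, -0.0116,  1.6037,  0.006 ,  1.0714, -0.0563]), 'qd': array([-0.0003,  0.0001, -0.0011,  0.0003,  0.0024,  0.0001,  0.0002]), 'effort': array([  0.0002, -52.0578,  -0.0126, -24.3751,  -0.0567,   0.0173,
         0.0001]), 'position': array([ 0.188 , -0.6216,  0.2136]), 'ee_rot': array([-3.0894,  1.569 ,  1.9168]), 'force': array([ 0.2433, -0.7275,  0.5991]), 'wrist_torque': array([ 0.0086,  0.0869, -0.0097]), 'grip_width': 0.09167393232784236}
scene [[520.5659   0.     293.0393]
 [  0.     520.5659 205.0876]
 [  0.       0.       1.    ]] [[ 0.3587  0.9335  0.0007 -0.2154]
 [ 0.5594 -0.2144 -0.8007 -0.242 ]
 [-0.7473  0.2876 -0.599   1.9115]
 [ 0.      0.      0.      1.    ]]
top [[394.3121   0.     287.7936]
 [  0.     394.3121 206.3595]
 [  0.       0.       1.    ]] [[-0.027  -0.9996 -0.0119  0.029 ]
 [-0.9916  0.0283 -0.1266  0.5878]
 [ 0.1268  0.0084 -0.9919  1.0653]
 [ 0.      0.      0.      1.    ]]
wrist [[360.2681   0.     283.7034]
 [  0.     360.2681 215.0276]
 [  0.       0.       1.    ]] [[ 0.2899 -0.9571 -0.0021 -0.6499]
 [-0.9156 -0.278   0.2906 -0.0322]
 [-0.2787 -0.0823 -0.9568  0.3917]
 [ 0.      0.      0.      1.    ]]
```

View pics/scene0.png

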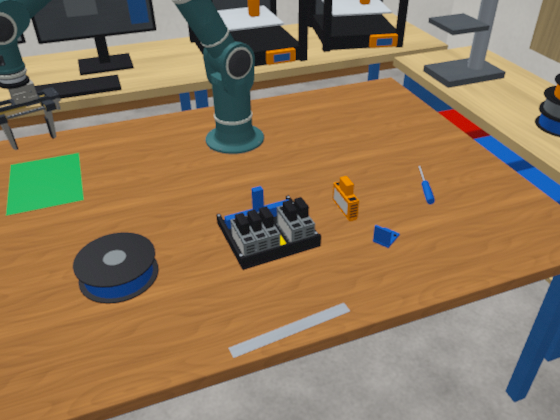

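View pics/top0.png

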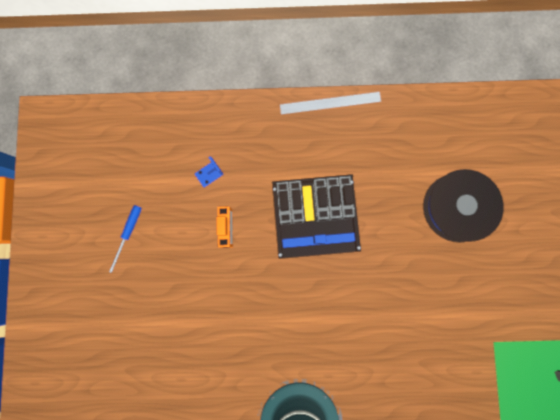

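The scene view shows the orange cartridge at (346,197) and the carrier at (268,230). In the top view the fresh cartridge is at about (224,227), the yellow gap at (308,203), the bar at (319,240), the bracket at (208,172), the screwdriver at (127,235) and the spool at (464,206).

```bash
cat > m.py <<'E'
from h import *
np.set_printoptions(precision=4,suppress=True)
def masks(p):
    hsv=cv2.cvtColor(p,cv2.COLOR_BGR2HSV).astype(int); h,s,v=hsv[...,0],hsv[...,1],hsv[...,2]
    return dict(orange=(h>10)&(h<20)&(s>225)&(v>150),yellow=(h>24)&(h<34)&(s>150)&(v>150),blue=(h>105)&(h<125)&(s>150)&(v>60))
def rect(P):
    r=cv2.minAreaRect((P[:,:2]*1000).astype(np.float32)); return r
E
python3 - <<'E'
from m import *
p,d,K,T=load('top0'); W=cloud(d,K,T); M=masks(p)
box=dict(orange=(195,255,190,260),yellow=(290,325,175,230),blue=(270,370,225,260))
for k,b in box.items():
    m=np.zeros(d.shape,bool); m[b[2]:b[3],b[0]:b[1]]=1; m&=M[k]&(d>0)
    P=W[m]; print(k,m.sum(),'z',np.percentile(P[:,2],[2,25,50,75,98]))
    for lo,hi in((-.01,.03),(.03,.05),(.06,.08),(.1,.125)):
        Q=P[(P[:,2]>lo)&(P[:,2]<hi)]
        if len(Q)>8: print('  ',lo,len(Q),Q.mean(0)[:3],rect(Q),Q.min(0),Q.max(0))
# grips
m=np.zeros(d.shape,bool); m[165:265,265:370]=1
P=W[m]
for lo,hi in((.066,.09),(.108,.125)):
    Q=P[(P[:,2]>lo)&(P[:,2]<hi)]; print('car',lo,len(Q),Q.mean(0),rect(Q))
big=cv2.resize(p[150:290,190:390],None,fx=4,fy=4,interpolation=cv2.INTER_CUBIC); cv2.imwrite('pics/topz.png',big)
E
```

```text
Traceback (most recent call last):
IndexError: index -1 is out of bounds for axis 0 with size 0
```

Run:
```python
from m import *
p,d,K,T=load('top0'); hsv=cv2.cvtColor(p,cv2.COLOR_BGR2HSV)
print(hsv[222:234:3,216:234:2]); print('d',d[227,215:235],(d>0).mean()); print(hsv[203,306:312],hsv[240,300:320:5], d[203,300:320])
big=cv2.resize(p[150:290,190:390],None,fx=4,fy=4,interpolation=cv2.INTER_CUBIC); cv2.imwrite('pics/topz.png',big)
```

```text
[[[ 13 187 229]
  [ 17 207 253]
  [ 17 206 253]
  [ 17 204 253]
  [ 16 207 250]
  [ 13 212 190]
  [ 14 204 242]
  [ 11  80 163]
  [ 12 109 173]]

 [[ 13 188 227]
  [ 17 206 253]
  [ 17 205 253]
  [ 17 204 253]
  [ 16 208 251]
  [ 13 213 193]
  [ 14 199 243]
  [ 12  78 169]
  [ 12 101 174]]

 [[ 13 185 227]
  [ 17 207 253]
  [ 17 205 253]
  [ 17 203 253]
  [ 16 206 251]
  [ 13 213 196]
  [ 15 199 244]
  [ 12  81 171]
  [ 12  97 171]]

 [[ 13 185 228]
  [ 17 205 253]
  [ 17 204 253]
  [ 17 202 254]
  [ 16 204 252]
  [ 13 211 199]
  [ 15 204 244]
  [ 11  86 167]
  [ 12 111 182]]]
d [1.1373 1.0298 1.0275 1.0274 1.0275 1.0285 1.0252 1.0269 1.0254 1.0274
 1.0299 1.0464 1.0656 1.0622 1.074  1.0874 1.105  1.1237 1.137  1.1359] 0.9960884353741497
[[ 28 188 253]
 [ 28 187 253]
 [ 28 187 253]
 [ 28 187 253]
 [ 28 187 253]
 [ 27 190 250]] [[110 175 221]
 [110 176 222]
 [110 177 222]
 [111 169 186]] [1.0242 1.0261 1.0631 1.1323 1.1331 1.1258 1.1355 1.1315 1.1302 1.1298
 0.     1.1267 1.133  1.1312 1.1358 1.0793 1.0593 1.0623 1.0266 1.0216]
```

View pics/topz.png

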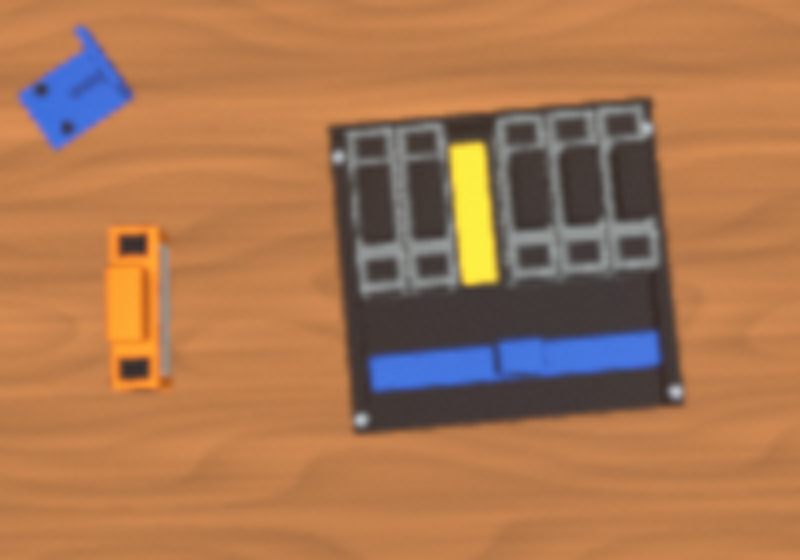

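The zoomed top view shows the cartridge nearly along world x and the gap third from the left, so it is the carrier's y=+17 place. The bar is back, with its grip at about (320,240) in the full picture.

```bash
cat > m.py <<'E'
from h import *
np.set_printoptions(precision=4,suppress=True)
def masks(p):
    hsv=cv2.cvtColor(p,cv2.COLOR_BGR2HSV).astype(int); h,s,v=hsv[...,0],hsv[...,1],hsv[...,2]
    return dict(orange=(h>11)&(h<20)&(s>195)&(v>180),yellow=(h>24)&(h<34)&(s>150)&(v>150),blue=(h>105)&(h<125)&(s>150)&(v>60))
def onplane(mask,K,T,z):
    "mask pixels -> world xy on plane z"
    v,u=np.nonzero(mask); r=np.stack([(u-K[0,2])/K[0,0],(v-K[1,2])/K[1,1],np.ones(len(u))],-1)
    Ti=np.linalg.inv(T); D=r@Ti[:3,:3].T; o=Ti[:3,3]; return (o+D*((z-o[2])/D[:,2])[:,None])
def rect(P):
    return cv2.minAreaRect((P[:,:2]*1000).astype(np.float32))
E
python3 - <<'E'
from m import *
p,d,K,T=load('top0'); W=cloud(d,K,T); M=masks(p)
box=dict(orange=(195,255,190,260),yellow=(290,325,175,230),blue=(270,370,225,260))
for k,b in box.items():
    m=np.zeros(d.shape,bool); m[b[2]:b[3],b[0]:b[1]]=1; m&=M[k]&(d>0)
    P=W[m]; print(k,m.sum(),'z',np.percentile(P[:,2],[2,25,50,75,98]))
    for lo,hi in((-.01,.03),(.03,.055),(.06,.08),(.1,.125)):
        Q=P[(P[:,2]>lo)&(P[:,2]<hi)]
        if len(Q)>8: print('  ',lo,len(Q),Q.mean(0)[:3],rect(Q))
    if k=='yellow': Q=onplane(m,K,T,.008); print('plane',Q.mean(0),rect(Q))
m=np.zeros(d.shape,bool); m[165:265,265:370]=1
P=W[m]
for lo,hi in((.066,.09),(.108,.125)):
    Q=P[(P[:,2]>lo)&(P[:,2]<hi)]; print('car',lo,len(Q),Q.mean(0),rect(Q))
P=W[280:300,200:400].reshape(-1,3);print('bench z',np.median(P[:,2]))
E
```

```text
orange 371 z [0.0645 0.0697 0.0869 0.1072 0.1107]
   0.06 172 [0.5314 0.1856 0.0698] ((534.8939208984375, 187.97146606445312), (29.76900863647461, 106.67935180664062), 89.916015625)
   0.1 169 [0.5347 0.1877 0.1072] ((534.8583984375, 187.9542694091797), (49.965728759765625, 21.352876663208008), 0.8137626051902771)
yellow 260 z [0.005  0.0075 0.0089 0.0104 0.014 ]
   -0.01 260 [ 0.6004 -0.0444  0.009 ] ((600.4149169921875, -44.3774299621582), (98.22314453125, 22.360382080078125), 3.544142961502075)
plane [ 0.6005 -0.0444  0.008 ] ((600.5791015625, -44.399356842041016), (98.43949127197266, 22.457942962646484), 3.4050140380859375)
blue 607 z [0.0394 0.0425 0.0441 0.0465 0.118 ]
   0.03 498 [ 0.4924 -0.0682  0.0435] ((492.6179504394531, -68.29032135009766), (23.291175842285156, 198.54248046875), 3.593175172805786)
   0.1 99 [ 0.4921 -0.0672  0.1157] ((491.7449035644531, -67.14958190917969), (28.498830795288086, 20.416276931762695), 89.42713928222656)
car 0.066 1528 [ 0.597  -0.064   0.0781] ((568.9685668945312, -63.06341552734375), (175.20001220703125, 202.16253662109375), 3.7599875926971436)
car 0.108 993 [ 0.5898 -0.0653  0.1159] ((553.7837524414062, -64.06902313232422), (144.321044921875, 193.7349395751953), 3.7892067432403564)
bench z -0.00021121332845075447
```

```bash
cat > g.py <<'E'
from m import *
from scipy.spatial.transform import Rotation as Ro
def to(target,yawdeg=None):
    s=env.sense(); R=Ro.from_euler('xyz',s['ee_rot']).as_matrix()
    dz=np.array(target)-s['position']
    a=np.degrees(np.arctan2(R[1,2],R[0,2]))
    print('t',round(s['t'],2),'pos mm',s['position']*1000,'jaw yaw',round(a,2),'toolx',R[:,0],'q7',s['joint_positions'][6],'w',s['grip_width'],'F',s['force'])
    print('tool d mm',R.T@dz*1000)
    if yawdeg is not None:
        k=(yawdeg-a+90)%180-90; print('yaw about +z needed',k,'=> row turn',-k)  # tool x is down
        Rn=R@Ro.from_euler('x',-k,degrees=True).as_matrix(); print('after turn, axes y',Rn[:,1],'z',Rn[:,2],'d',Rn.T@dz*1000)
E
python3 -c "
from g import *
to([.535,.188,.25],0)"
```

```text
t 0.15 pos mm [ 188.0573 -621.7523  213.8691] jaw yaw -73.17 toolx [-0.0005  0.0012 -1.    ] q7 -0.05628748519420024 w 0.09149613293748705 F [ 0.6556 -0.3548 -0.5492]
tool d mm [ -35.2898  566.5382 -674.6574]
yaw about +z needed 73.16924198021306 => row turn -73.16924198021306
after turn, axes y [0.     1.     0.0012] z [ 1.      0.     -0.0005] d [-35.2898 809.7966 346.926 ]
```

Emit:
{"method": "step_arm", "body": {"increments": [[91,-5,0,0,-7.1],[91,-5,0,0,-7.1],[91,-5,0,0,-7.1],[91,-5,0,0,-7.1],[91,-5,0,0,-7.1],[91,-5,0,0,-7.1],[91,-5,0,0,-7.1],[91,-5,0,0,-7.1]], "force": 20}}

```text
t: 0.82
position: [0.1874, -0.619, 0.2504]
ee_rot: [2.256, 1.56, 1.984]
force: [0.4, 0.6, 0.5]
grip_width: 0.0906
```

Emit:
{"method": "step_arm", "body": {"increments": [[91,0,0,0,-7],[91,0,0,0,-7],[91,0,0,0,-2.5],[91,0,20,30,0],[91,0,20,30,0],[91,0,20,30,0],[91,0,20,30,0],[91,0,20,30,0]]}}

```text
t: 1.48
position: [0.3271, -0.519, 0.2479]
ee_rot: [2.389, 1.556, 2.397]
force: [1.1, -0.3, 0.2]
grip_width: 0.0911
```

```bash
python3 -c "
from g import *
to([.535,.188,.25],0)"
```

```text
t 1.48 pos mm [ 327.1012 -518.9625  247.8781] jaw yaw 0.45 toolx [-0.0107  0.0099 -0.9999] q7 0.8410661689522624 w 0.09106738854720176 F [ 1.132  -0.2551  0.1948]
tool d mm [  2.6192 705.3143 213.4178]
yaw about +z needed -0.45061395571543983 => row turn 0.45061395571543983
after turn, axes y [0.0001 1.     0.0099] z [ 0.9999 -0.     -0.0107] d [  2.6192 706.971  207.8642]
```

Emit:
{"method": "step_arm", "body": {"increments": [[91,0,38,12,0],[91,0,38,12,0],[91,0,38,12,0],[91,0,38,12,0],[91,0,38,12,0],[91,0,38,12,0],[91,0,38,12,0],[91,0,38,12,0]]}}

```text
t: 2.15
position: [0.4255, -0.2014, 0.2476]
ee_rot: [2.309, 1.556, 2.317]
force: [1.3, -0.6, -0.2]
grip_width: 0.0911
```

Emit:
{"method": "step_arm", "body": {"increments": [[91,0,36,10,0],[91,0,36,10,0],[91,0,36,10,0],[91,0,36,10,0],[91,0,36,10,0],[91,0,36,10,0],[91,0,36,10,0],[91,0,36,10,0]]}}

```text
t: 2.82
position: [0.5032, 0.1018, 0.2503]
ee_rot: [2.444, 1.56, 2.451]
force: [0.2, -0.1, 0.4]
grip_width: 0.0906
```

```bash
python3 -c "
from g import *
to([.535,.188,.25],0)"
```

```text
t 2.82 pos mm [503.1569 101.7959 250.3033] jaw yaw 0.37 toolx [-0.0085  0.007  -0.9999] q7 -0.4392312130673448 w 0.09057356966239759 F [ 0.2124 -0.0968  0.4201]
tool d mm [ 0.639  85.9936 32.4026]
yaw about +z needed -0.37138407610265745 => row turn 0.37138407610265745
after turn, axes y [0.0001 1.     0.007 ] z [ 1.     -0.     -0.0085] d [ 0.639  86.2018 31.8446]
```

```bash
python3 -c "
from g import *
p,d,K,T=grab('wrist','w1')
Ti=np.linalg.inv(T); print(Ti[:3,3],Ti[:3,2])"
```

```text
[0.5053 0.1823 0.4199] [-0.0065 -0.2831 -0.9591]
```

View pics/w1.png

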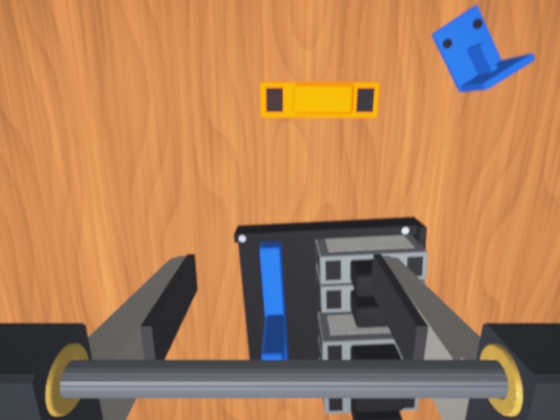

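The wrist view shows the fresh cartridge at about (320,100), the bar at (272,290), and the row partly hidden behind the fingers. I'll measure the fresh cartridge here.

```bash
python3 -c "
from g import *
p,d,K,T=load('w1'); W=cloud(d,K,T)
m=np.zeros(d.shape,bool); m[70:130,245:395]=1
P=W[m&(d>0)]
for lo,hi in((.062,.078),(.1,.115)):
    Q=P[(P[:,2]>lo)&(P[:,2]<hi)]; print(lo,len(Q),Q.mean(0),rect(Q))
hsv=cv2.cvtColor(p,cv2.COLOR_BGR2HSV); print(hsv[100,300:340:20],hsv[100,290])
h,s,v=[hsv[...,i].astype(int) for i in range(3)]
m2=m&(h>18)&(h<30)&(s>190); Q=onplane(m2,K,T,.108);print(m2.sum(),Q.mean(0),rect(Q))
"
```

```text
0.062 2447 [0.5325 0.1893 0.0691] ((534.7388916015625, 189.27040100097656), (110.03302001953125, 32.04621887207031), 0.3016778230667114)
0.1 1805 [0.5344 0.1893 0.1067] ((534.9852294921875, 189.41073608398438), (49.70402908325195, 23.956592559814453), 0.3937368392944336)
[[ 23 245 247]
 [ 23 245 247]] [ 23 245 247]
2914 [0.531  0.1893 0.108 ] ((531.7611694335938, 189.63209533691406), (26.79172134399414, 96.22211456298828), 89.85260009765625)
```

Sizes match (110×32 and 49.7×24 mm). Next I'll look at the gap with the empty hand.

Emit:
{"method": "step_arm", "body": {"increments": [[91,0,-38,8,0],[91,0,-38,8,0],[91,0,-38,8,0],[91,0,-38,8,0],[91,0,-38,8,0],[91,0,-32,8,0],[91,0,0,0,0],[91,0,0,0,0]]}}

```text
t: 3.53
position: [0.5592, -0.1102, 0.2452]
ee_rot: [1.951, 1.551, 1.988]
force: [-0.1, 1.0, -0.4]
grip_width: 0.0911
```

```bash
python3 -c "
from g import *
to([.535,.1893,.25],0.35)
p,d,K,T=grab('wrist','w2')"
```

```text
t 3.53 pos mm [ 559.1523 -110.2433  245.1865] jaw yaw 2.13 toolx [-0.008   0.0181 -0.9998] q7 -0.015621637234671472 w 0.09112451290100251 F [-0.1066  1.0402 -0.4139]
tool d mm [  0.8073 300.2706 -13.0239]
yaw about +z needed -1.7826079597049613 => row turn 1.7826079597049613
after turn, axes y [-0.006   0.9998  0.0182] z [ 0.9999  0.0061 -0.0079] d [  0.8073 299.7202 -22.3582]
```

View pics/w2.png

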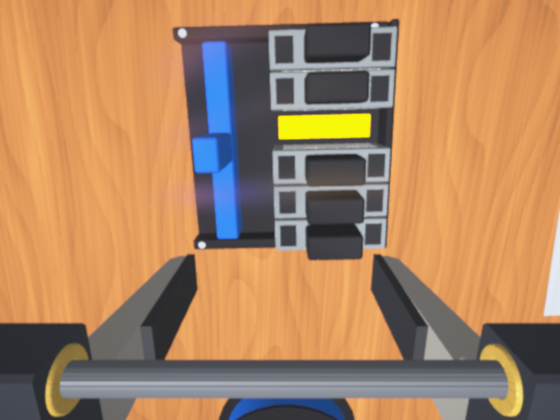

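The wrist view shows the yellow gap at (324,126), cartridges above it at y=48 and 88 and below it at 165, 200 and 235, and the bar grip at (206,154). Now to measure them.

```bash
cat > gap.py <<'E'
from g import *
import sys
p,d,K,T=load(sys.argv[1]); W=cloud(d,K,T); M=masks(p); lim=250
ok=(d>0); ok[lim:]=0
m=M['yellow']&ok; Q=W[m]; print('yellow z',np.median(Q[:,2]),Q.mean(0),rect(Q)); Q=onplane(m,K,T,.008); print(' plane',Q.mean(0),rect(Q))
m=M['blue']&ok; P=W[m]
for lo,hi in((.038,.05),(.11,.122)):
    Q=P[(P[:,2]>lo)&(P[:,2]<hi)]; print('bar',lo,len(Q),Q.mean(0),rect(Q))
g=W[ok&(W[...,2]>.068)&(W[...,2]<.09)&(W[...,0]>.53)]
k=W[ok&(W[...,2]>.108)&(W[...,2]<.125)&(W[...,0]>.53)]
th=np.radians(3.5); c=np.array([[np.cos(th),np.sin(th)],[-np.sin(th),np.cos(th)]])
for nm,P in(('body',g),('grip',k)):
    m=np.zeros((300,300),np.uint8)
    o=P[:,:2]-[.6003,-.0444]; q=o@c.T*1000
    for y0 in(68,34,0,-34,-68,-102):
        s=q[abs(q[:,1]-y0)<16.8]; z=P[abs(q[:,1]-y0)<16.8,2]
        if len(s)>20: print(nm,y0,len(s),'x',np.percentile(s[:,0],[.5,99.5]),'y',np.percentile(s[:,1],[.5,99.5]),'z',np.median(z))
E
python3 gap.py w2
```

```text
yellow z 0.007643430680176921 [ 0.6002 -0.0438  0.0076] ((600.2908935546875, -43.912139892578125), (101.0421142578125, 24.75086784362793), 3.527721405029297)
 plane [ 0.6002 -0.0438  0.008 ] ((600.1134643554688, -43.900901794433594), (100.63532257080078, 24.724021911621094), 3.5362582206726074)
bar 0.038 3796 [ 0.4933 -0.06    0.0423] ((492.6821594238281, -67.95359802246094), (24.536558151245117, 197.84771728515625), 3.4810502529144287)
bar 0.11 947 [ 0.4935 -0.0673  0.1151] ((492.79913330078125, -68.0079574584961), (22.24437713623047, 29.890993118286133), 2.432856559753418)
body 68 3048 x [-55.0156  53.9426] y [51.9137 83.6843] z 0.07716168009161242
body 34 2610 x [-54.8988  53.9883] y [18.0501 49.871 ] z 0.07719989030003854
body -34 2360 x [-54.8934  53.9685] y [-49.7732 -17.9091] z 0.0771605171798476
body -68 2226 x [-54.8041  53.9825] y [-83.6291 -51.8869] z 0.07718396628843185
body -102 1911 x [-54.9091  53.9483] y [-116.705   -85.7656] z 0.0772546054566306
grip 68 2254 x [-25.3661  23.9752] y [55.9416 79.8296] z 0.11478687219667663
grip 34 1992 x [-24.9976  24.06  ] y [22.2076 45.8306] z 0.11477977296136771
grip -34 1692 x [-25.2904  24.0496] y [-45.6575 -21.9181] z 0.11473823799534841
grip -68 1561 x [-24.7895  23.9327] y [-79.301  -55.7653] z 0.1147384513542114
grip -102 883 x [-24.9568  23.8669] y [-102.8552  -89.5552] z 0.11454740810254704
```

Emit:
{"method": "step_arm", "body": {"increments": [[91,0,37,-3,0],[91,0,37,-3,0],[91,0,37,-3,0],[91,0,37,-3,0],[91,0,37,-3,0],[91,0,37,-3,0],[91,0,30,-3,0],[91,0,30,-3,0]]}}

```text
t: 4.25
position: [0.5199, 0.1795, 0.2491]
ee_rot: [2.109, 1.554, 2.14]
force: [0.3, -0.0, -0.4]
grip_width: 0.091
```

```bash
python3 -c "
from g import *
to([.5348,.1893,.15],0.35)"
```

```text
t 4.25 pos mm [519.9199 179.4756 249.0898] jaw yaw 1.81 toolx [-0.0092  0.0145 -0.9999] q7 -0.5726909493775383 w 0.0909976115602139 F [ 0.2651 -0.0327 -0.3513]
tool d mm [99.0797  7.8911 16.0527]
yaw about +z needed -1.4551878854006475 => row turn 1.4551878854006475
after turn, axes y [-0.006   0.9999  0.0145] z [ 0.9999  0.0061 -0.0092] d [99.0797  8.2963 15.8471]
```

Emit:
{"method": "step_arm", "body": {"increments": [[91,20,8.3,16,1.4],[91,20,0,0,0],[91,20,0,0,0],[91,20,0,0,0],[91,15,0,0,0],[91,0,0,0,0],[91,0,0,0,0]]}}

```text
t: 4.83
position: [0.5253, 0.2132, 0.1546]
ee_rot: [1.795, 1.548, 1.836]
force: [0.2, -0.1, 0.5]
grip_width: 0.0909
```

```bash
python3 -c "
from g import *
to([.5348,.1893,.076],0.35)
grab('wrist','w3')"
```

```text
t 4.83 pos mm [525.2654 213.1957 154.6432] jaw yaw 2.35 toolx [-0.006   0.0223 -0.9997] q7 -0.6937843332615207 w 0.09086573688093734 F [ 0.1978 -0.0763  0.5324]
tool d mm [ 78.0323 -26.0287   8.9515]
yaw about +z needed -1.9973327972490722 => row turn 1.9973327972490722
after turn, axes y [-0.006   0.9997  0.0223] z [ 1.      0.0061 -0.0059] d [ 78.0323 -25.7009   9.8532]
```

View pics/w3.png

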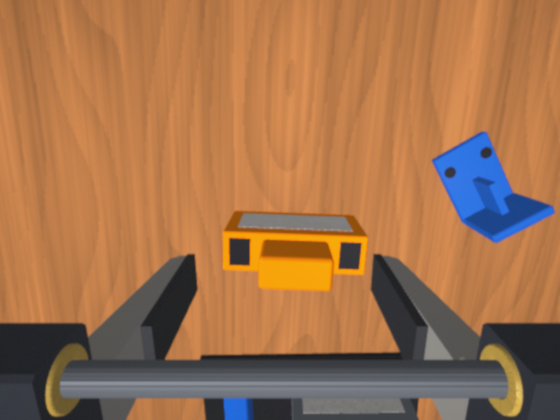

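The cartridge is at (295,255) and the hand overshot in y (213 mm against 189 wanted). I'll correct with gentler rows.

Emit:
{"method": "step_arm", "body": {"increments": [[91,0,-8,3,1],[91,0,-8,3,1],[91,0,-6,2,0],[91,0,-4,2,0],[91,0,0,0,0],[91,0,0,0,0]]}}

```text
t: 5.38
position: [0.5396, 0.1842, 0.159]
ee_rot: [1.491, 1.548, 1.49]
force: [-0.2, -0.1, 0.6]
grip_width: 0.0912
```

```bash
python3 -c "
from g import *
to([.5348,.1893,.076],0.35)
print(env.sense()['qd'])"
```

```text
t 5.38 pos mm [539.5718 184.1721 158.9788] jaw yaw -0.01 toolx [ 0.0019  0.023  -0.9997] q7 -0.6705970425080192 w 0.09122207300856627 F [-0.2106 -0.0894  0.6262]
tool d mm [83.0659  3.2155 -4.926 ]
yaw about +z needed 0.35634824818178856 => row turn -0.35634824818178856
after turn, axes y [-0.0062  0.9997  0.023 ] z [1.     0.0061 0.002 ] d [83.0659  3.2461 -4.9059]
[ 0.0183 -0.0066  0.0076 -0.0062  0.0008  0.0017  0.005 ]
```

Emit:
{"method": "step_arm", "body": {"increments": [[91,8,2,-3,-0.3],[91,12,1,-2,0],[91,12,0,0,0],[91,12,0,0,0],[91,12,0,0,0],[91,6,0,0,0],[91,0,0,0,0]]}}

```text
t: 5.97
position: [0.5326, 0.1894, 0.0892]
ee_rot: [1.602, 1.548, 1.609]
force: [-0.3, 0.5, -0.2]
grip_width: 0.0911
```

```bash
python3 -c "
from g import *
to([.5348,.1893,.076],0.35)"
```

```text
t 5.97 pos mm [532.5565 189.3668  89.1807] jaw yaw 0.4 toolx [-0.0009  0.0229 -0.9997] q7 -0.7358824836015403 w 0.0910854844261028 F [-0.267   0.4794 -0.1984]
tool d mm [13.1737 -0.3841  2.2525]
yaw about +z needed -0.049197266796170425 => row turn 0.049197266796170425
after turn, axes y [-0.0061  0.9997  0.0229] z [ 1.      0.0061 -0.0007] d [13.1737 -0.3822  2.2528]
```

Emit:
{"method": "step_arm", "body": {"increments": [[91,5,0,2,0],[91,6,0,0,0],[91,2,0,0,0],[91,0,0,0,0],[91,0,0,0,0]]}}

```text
t: 6.38
position: [0.5348, 0.1903, 0.0741]
ee_rot: [1.639, 1.547, 1.646]
force: [-0.6, -0.7, -0.5]
grip_width: 0.0909
```

```bash
python3 -c "
from g import *
to([.5348,.1893,.076],0.35)"
```

```text
t 6.38 pos mm [534.7644 190.3434  74.1219] jaw yaw 0.44 toolx [-0.0018  0.0233 -0.9997] q7 -0.7477358918220293 w 0.09088893019118725 F [-0.5713 -0.7174 -0.4977]
tool d mm [-1.902  -0.9996  0.0247]
yaw about +z needed -0.08584616003504664 => row turn 0.08584616003504664
after turn, axes y [-0.0061  0.9997  0.0233] z [ 1.      0.0061 -0.0016] d [-1.902  -0.9996  0.0262]
```

Emit:
{"method": "step_arm", "body": {"increments": [[91,-2,-1,0,0],[60,0,0,0,0],[48,0,0,0,0],[44,0,0,0,0],[44,0,0,0,0],[44,0,0,0,0],[44,0,0,0,0],[44,0,0,0,0]], "force": 25}}

```text
t: 7.05
position: [0.5359, 0.1893, 0.0783]
ee_rot: [1.5, 1.547, 1.507]
force: [-1.5, 0.1, -0.1]
grip_width: 0.0499
```

```bash
python3 -c "
from g import *
to([.5348,.1893,.076],0.35)"
```

```text
t 7.05 pos mm [535.8708 189.286   78.3095] jaw yaw 0.4 toolx [ 0.0015  0.0238 -0.9997] q7 -0.7436970572083724 w 0.04993845221141852 F [-1.5232  0.0513 -0.0933]
tool d mm [ 2.3076 -0.0333 -1.0746]
yaw about +z needed -0.05097153441813873 => row turn 0.05097153441813873
after turn, axes y [-0.0061  0.9997  0.0238] z [1.     0.0061 0.0017] d [ 2.3076 -0.0343 -1.0745]
```

Emit:
{"method": "step_arm", "body": {"increments": [[44,-4,0,0,0],[44,-10,0,0,0],[44,-14,0,0,0],[44,-16,0,0,0],[44,-16,0,0,0],[44,-16,0,0,0],[44,-16,0,0,0],[44,-16,0,0,0]]}}

```text
t: 7.72
position: [0.5321, 0.1854, 0.1898]
ee_rot: [1.93, 1.548, 1.938]
force: [-0.2, -0.3, -1.4]
grip_width: 0.0498
```

Emit:
{"method": "step_arm", "body": {"increments": [[44,-12,0,0,0],[44,-8,0,0,0],[44,-4,0,0,0],[44,0,0,0,-1],[44,0,0,0,-1],[44,0,0,0,-1],[44,0,0,0,0],[44,0,0,0,0]]}}

```text
t: 8.38
position: [0.5323, 0.185, 0.2181]
ee_rot: [1.749, 1.549, 1.816]
force: [-0.4, 0.0, -1.8]
grip_width: 0.0495
```

```bash
python3 -c "
from g import *
to([.600,-.0443,.22],3.5)
grab('wrist','w4');grab('scene','s4')"
```

```text
t 8.38 pos mm [532.3084 184.9513 218.0501] jaw yaw 3.87 toolx [-0.0054  0.0215 -0.9998] q7 -0.5679823102978405 w 0.04951283198969605 F [-0.4262  0.0217 -1.7777]
tool d mm [  -7.2426 -233.1937   52.0612]
yaw about +z needed -0.3688076687302413 => row turn 0.3688076687302413
after turn, axes y [-0.0609  0.9979  0.0218] z [ 0.9981  0.061  -0.0041] d [  -7.2426 -232.8538   53.5612]
```

View pics/w4.png

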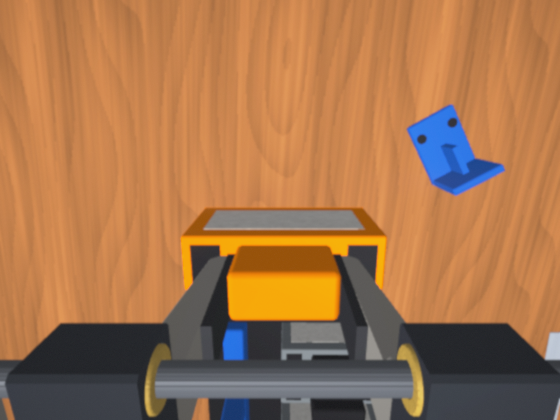

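The cartridge is held square between the fingers, with its block at (285,280). I'll measure its pose in the hand.

```bash
cat > hand.py <<'E'
from g import *
import sys
def hand(f,pos,rot):
    p,d,K,T=load(f); W=cloud(d,K,T); hsv=cv2.cvtColor(p,cv2.COLOR_BGR2HSV).astype(int)
    m=(hsv[...,0]>9)&(hsv[...,0]<32)&(hsv[...,1]>215)&(hsv[...,2]>90)&(d>0); m[:195]=0; m[345:]=0; m[:,:170]=0; m[:,400:]=0
    R=Ro.from_euler('xyz',rot).as_matrix()
    rel=W-pos; print('rel pts',m.sum())
    P=rel[m]; 
    h=np.histogram(P[:,2],bins=np.arange(-.09,.05,.003)); print([(round(b*1000),n) for n,b in zip(*h) if n>150])
    for lo,hi in((.022,.04),(-.014,.002)):
        Q=P[(P[:,2]>lo)&(P[:,2]<hi)]
        if len(Q)<50: continue
        A=np.c_[Q[:,:2],np.ones(len(Q))]; c=np.linalg.lstsq(A,Q[:,2],rcond=None)[0]; r=Q[:,2]-A@c; k=abs(r)<.002
        c=np.linalg.lstsq(A[k],Q[k,2],rcond=None)[0]
        print('plane z slopes',c,'rect',rect(Q[k]))
    np.save('pics/rel.npy',P)
s=None
E
python3 - <<'E'
from hand import *
s=env.sense(); hand('w4',s['position'],s['ee_rot'])
E
```

```text
rel pts 12329
[(-18, np.int64(335)), (-15, np.int64(341)), (-12, np.int64(2523)), (-9, np.int64(587)), (-6, np.int64(175)), (-3, np.int64(197)), (0, np.int64(209)), (3, np.int64(209)), (6, np.int64(234)), (9, np.int64(237)), (12, np.int64(249)), (15, np.int64(273)), (18, np.int64(280)), (21, np.int64(283)), (24, np.int64(572)), (27, np.int64(4968))]
plane z slopes [-0.0019 -0.043   0.0283] rect ((0.9482307434082031, 1.1745681762695312), (49.80023193359375, 23.486412048339844), 3.934161424636841)
plane z slopes [-0.0046 -0.0089 -0.0094] rect ((0.7058258056640625, 1.404581069946289), (109.12804412841797, 30.55952262878418), 4.057203769683838)
```

View pics/s4.png

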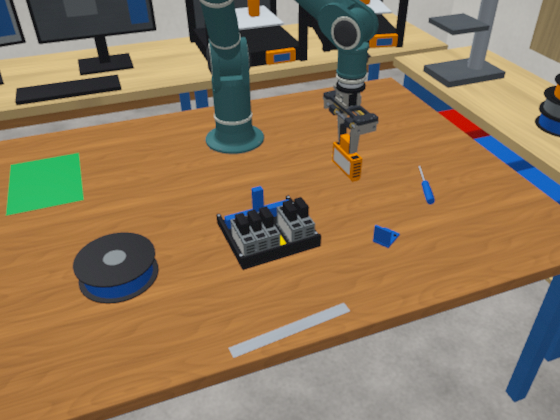

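The scene view confirms the cartridge hangs upright above the bench. I'll carry it across in moderate rows.

Emit:
{"method": "step_arm", "body": {"increments": [[44,-1,-5,1,0],[44,-1,-10,2,0],[44,-1,-14,3,0],[44,-1,-16,4,0],[44,-1,-16,4,0],[44,-1,-16,4,0],[44,-1,-16,4,0],[44,-1,-16,4,0]]}}

```text
t: 9.15
position: [0.5664, 0.0721, 0.2232]
ee_rot: [1.826, 1.548, 1.899]
force: [0.4, -0.2, -2.5]
grip_width: 0.0498
```

Emit:
{"method": "step_arm", "body": {"increments": [[44,0,-16,4,0],[44,0,-16,4,0],[44,0,-16,4,0],[44,0,-14,3,0],[44,0,-10,2,0],[44,0,-6,1,0],[44,0,-3,0,0],[44,0,0,0,0]]}}

```text
t: 9.82
position: [0.5922, -0.0248, 0.2208]
ee_rot: [1.921, 1.552, 1.981]
force: [-0.2, -0.7, -2.0]
grip_width: 0.0498
```

```bash
python3 -c "
from g import *
to([.5993,-.045,.22],3.5)"
```

```text
t 9.82 pos mm [592.1627 -24.7706 220.8332] jaw yaw 3.43 toolx [-0.0076  0.0174 -0.9998] q7 -0.18924235051570726 w 0.049830764353743166 F [-0.1813 -0.7213 -2.004 ]
tool d mm [  0.4278 -20.6308   5.9203]
yaw about +z needed 0.07217058986344682 => row turn -0.07217058986344682
after turn, axes y [-0.0609  0.998   0.0178] z [ 0.9981  0.061  -0.0065] d [  0.4278 -20.6382   5.8943]
```

Emit:
{"method": "step_arm", "body": {"increments": [[44,0,-5,1.5,0],[44,0,-7,2,0],[44,0,-5,1.5,0],[44,0,-3,1,0],[44,0,0,0,0],[44,0,0,0,0]]}}

```text
t: 10.32
position: [0.5998, -0.0432, 0.2207]
ee_rot: [1.887, 1.551, 1.951]
force: [0.0, -1.5, -2.0]
grip_width: 0.0497
```

```bash
python3 -c "
from hand import *
to([.5993,-.045,.205],3.5)
s=env.sense();grab('wrist','w5');hand('w5',s['position'],s['ee_rot'])"
```

```text
t 10.32 pos mm [599.7835 -43.2185 220.7324] jaw yaw 3.69 toolx [-0.0074  0.0185 -0.9998] q7 -0.15442331377360008 w 0.04970000629786754 F [ 0.039  -1.4888 -2.0091]
tool d mm [15.6999 -2.044  -0.5   ]
yaw about +z needed -0.19226635182805296 => row turn 0.19226635182805296
after turn, axes y [-0.0609  0.998   0.0189] z [ 0.9981  0.061  -0.0062] d [15.6999 -2.0457 -0.4932]
rel pts 12527
[(-18, np.int64(311)), (-15, np.int64(340)), (-12, np.int64(2369)), (-9, np.int64(620)), (-6, np.int64(170)), (-3, np.int64(209)), (0, np.int64(194)), (3, np.int64(211)), (6, np.int64(239)), (9, np.int64(231)), (12, np.int64(261)), (15, np.int64(258)), (18, np.int64(281)), (21, np.int64(282)), (24, np.int64(532)), (27, np.int64(4951))]
plane z slopes [-0.0044 -0.047   0.0284] rect ((0.9000282287597656, 1.325779914855957), (49.552459716796875, 23.622121810913086), 3.412708282470703)
plane z slopes [-0.0066 -0.0186 -0.0093] rect ((1.1306953430175781, 1.5643253326416016), (108.37295532226562, 30.332189559936523), 3.788931131362915)
```

View pics/w5.png

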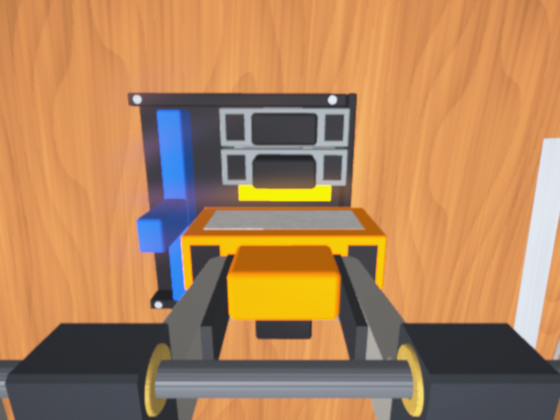

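The held cartridge covers (185-385, 208-320). The two +y neighbours at (285,128) and (285,168) and a strip of yellow at (285,193) are visible. I'll fit planes to get the tilt, using the level neighbours as reference.

```bash
cat > fit.py <<'E'
from g import *
import sys
def fitp(Q,ax,tol=.0015):
    o=[i for i in range(3) if i!=ax]; k=np.ones(len(Q),bool)
    for _ in range(4):
        A=np.c_[Q[:,o],np.ones(len(Q))]; c=np.linalg.lstsq(A[k],Q[k,ax],rcond=None)[0]; k=abs(Q[:,ax]-A@c)<tol
    return c,k.sum(),Q[k]
f=sys.argv[1]; p,d,K,T=load(f); W=cloud(d,K,T)
s=env.sense(); pos=s['position']
th=np.radians(3.5); c2=np.array([[np.cos(th),np.sin(th)],[-np.sin(th),np.cos(th)]])
G=W.copy(); G[...,:2]=(W[...,:2]-[.6,-.0443])@c2.T   # gap frame (height still world)
G*=1000
def box(a): m=np.zeros(d.shape,bool); m[a[2]:a[3],a[0]:a[1]]=1; return m&(d>0)
zt=pos[2]*1000
top=box((150,420,60,345))
sel=lambda m:G[m]
Q=sel(top&(G[...,2]>zt+24)&(G[...,2]<zt+34)); c,n,q=fitp(Q,2,1.5); print('block top',n,c); print(rect(q/1000))
Q=sel(top&(G[...,2]>zt-14)&(G[...,2]<zt-4)&(abs(G[...,1])<22)); c,n,q=fitp(Q,2,1.5); print('body top',n,c); print(rect(q/1000))
Q=sel(top&(G[...,2]>zt-66)&(G[...,2]<zt-14)&(abs(G[...,1]-16)<8)&(abs(G[...,0])<54)); c,n,q=fitp(Q,1,1.5); print('face y=',n,c,'z rng',np.percentile(q[:,2]-zt,[1,99]),'y',np.median(q[:,1]))
for lo,hi in((17,51),(51,85)):
  for a,b in((68,84),(108,122)):
    Q=sel(top&(G[...,2]>a)&(G[...,2]<b)&(G[...,1]>lo)&(G[...,1]<hi))
    if len(Q)>100: c,n,q=fitp(Q,2,1.5); print('neigh',lo,a,n,c,rect(q/1000))
m=masks(p)['yellow']&(d>0); q=onplane(m,K,T,.008); g=(q[:,:2]-[.6,-.0443])@c2.T*1000; print('yellow',len(g),np.percentile(g,[.5,99.5],axis=0) if len(g) else 0)
E
python3 fit.py w5
```

```text
block top 5369 [ -0.0071  -0.0189 249.2202]
((0.984649658203125, 1.996866226196289), (24.522581100463867, 78.6628189086914), 89.6065902709961)
body top 4176 [ -0.0074  -0.0302 211.6617]
((0.6921882629394531, 2.0256004333496094), (109.59856414794922, 31.516712188720703), 0.28013724088668823)
face y= 4303 [ 0.004   0.0035 16.5718] z rng [-65.2685 -14.3434] y 17.23707586298701
neigh 17 68 2439 [ 0.0004 -0.0097 77.4569] ((-0.0553741455078125, 34.08501434326172), (109.74527740478516, 31.751995086669922), 0.2599180042743683)
neigh 17 108 1750 [ -0.0006  -0.0036 114.9408] ((-0.050434112548828125, 34.111141204833984), (49.30836868286133, 23.53750991821289), 0.29253309965133667)
neigh 51 68 2598 [ 0.0004 -0.0093 77.8266] ((-0.042560577392578125, 68.11470794677734), (109.83721160888672, 31.464223861694336), 0.21452830731868744)
neigh 51 108 1953 [  0.0011  -0.0036 115.1259] ((-0.130645751953125, 68.08528900146484), (49.105289459228516, 23.398218154907227), 0.2551557719707489)
yellow 1592 [[ -48.9537 -103.985 ]
 [ 111.9329    4.1548]]
```

Emit:
{"method": "step_arm", "body": {"increments": [[44,4,-0.7,-0.3,0],[44,8,-0.7,-0.4,0],[44,9,0,0,0],[44,9,0,0,0],[44,7,0,0,0],[44,3,0,0,0],[44,0,0,0,0],[44,0,0,0,0]]}}

```text
t: 11.03
position: [0.5974, -0.0424, 0.1748]
ee_rot: [2.005, 1.549, 2.071]
force: [0.8, -0.5, -0.3]
grip_width: 0.0497
```

```bash
python3 -c "
from g import *
to([.5993,-.0450,.164],3.75)
grab('wrist','w6')"; python3 fit.py w6
```

```text
t 11.03 pos mm [597.353  -42.4307 174.7673] jaw yaw 3.83 toolx [-0.0105  0.0193 -0.9998] q7 -0.17941419287711452 w 0.049678088977453336 F [ 0.8026 -0.4721 -0.3063]
tool d mm [10.6947 -2.9075  1.8702]
yaw about +z needed -0.08347340827030791 => row turn 0.08347340827030791
after turn, axes y [-0.0652  0.9977  0.0199] z [ 0.9978  0.0654 -0.0093] d [10.6947 -2.9047  1.8744]
block top 5348 [ -0.0119  -0.015  203.226 ]
((-0.9696121215820312, 2.5520315170288086), (78.35260772705078, 24.435474395751953), 1.0212308168411255)
body top 4202 [ -0.0103  -0.0278 165.6634]
((-1.6531906127929688, 3.0994091033935547), (109.84371185302734, 31.56338882446289), 0.6824681162834167)
face y= 4246 [ 0.0061  0.0018 17.9295] z rng [-64.9437 -14.3284] y 18.18884848786137
neigh 17 68 3288 [ 0.0001 -0.0092 77.4511] ((0.00022125244140625, 34.227535247802734), (31.59747314453125, 109.70010375976562), 89.9406967163086)
neigh 17 108 2687 [ -0.0018  -0.0011 114.8317] ((-2.9130592346191406, 31.729087829589844), (108.6039810180664, 28.515371322631836), 0.4824053645133972)
neigh 51 68 3500 [-0.0003 -0.0051 77.5182] ((-0.00896453857421875, 67.88471221923828), (109.76940155029297, 31.3381404876709), 0.3487522304058075)
neigh 51 108 2769 [ -0.0006   0.0014 114.7426] ((0.11833763122558594, 67.8532485961914), (49.023223876953125, 23.36064910888672), 0.3628171682357788)
yellow 6648 [[-103.4535 -126.7925]
 [  96.6045    1.0706]]
```

View pics/w6.png

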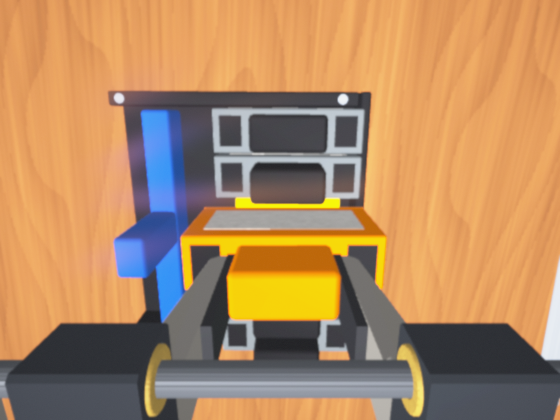

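Emit:
{"method": "step_arm", "body": {"increments": [[44,2,-1,0.6,0.2],[44,3,-1.2,0.7,0.1],[44,3,-0.4,0.3,0],[44,2,0,0,0],[44,0,0,0,0],[44,0,0,0,0]]}}

```text
t: 11.58
position: [0.6003, -0.0452, 0.1651]
ee_rot: [1.897, 1.55, 1.957]
force: [-0.8, 0.5, -1.1]
grip_width: 0.0498
```

```bash
python3 -c "
from g import *
to([.5993,-.0450,.086],3.75)
grab('wrist','w7')"; python3 fit.py w7
```

```text
t 11.58 pos mm [600.3349 -45.2416 165.0919] jaw yaw 3.47 toolx [-0.0077  0.0188 -0.9998] q7 -0.18738675276896197 w 0.04980867005774655 F [-0.7679  0.491  -1.1003]
tool d mm [79.088  -1.2207 -0.5028]
yaw about +z needed 0.2846306665507541 => row turn -0.2846306665507541
after turn, axes y [-0.0653  0.9977  0.0193] z [ 0.9978  0.0654 -0.0064] d [79.088  -1.2182 -0.5089]
block top 5349 [ -0.007   -0.0148 193.5308]
((1.5149612426757812, -0.15181922912597656), (80.36517333984375, 24.387311935424805), 0.4044800400733948)
body top 4206 [ -0.0078  -0.029  155.9396]
((1.1224517822265625, 0.192474365234375), (109.75090789794922, 31.388668060302734), 0.330022394657135)
face y= 4302 [ 0.0001  0.0024 14.8494] z rng [-65.1554 -14.4148] y 15.168579524160334
neigh 17 68 3460 [ 0.0001 -0.0099 77.4878] ((0.0635986328125, 33.95810317993164), (31.693153381347656, 109.69247436523438), 89.9491195678711)
neigh 17 108 2710 [  0.0011  -0.005  114.9824] ((0.00624847412109375, 34.446407318115234), (23.498863220214844, 48.85013961791992), 89.94773864746094)
neigh 51 68 3773 [-0.0005 -0.0064 77.5878] ((0.011112213134765625, 68.02586364746094), (109.82870483398438, 31.380678176879883), 0.0020005994010716677)
neigh 51 108 3012 [ -0.0013  -0.0003 114.8343] ((-0.016460418701171875, 68.23511505126953), (49.30479049682617, 23.368589401245117), 0.12031292915344238)
yellow 6911 [[ -97.7311 -123.8216]
 [  96.8503    1.597 ]]
```

View pics/w7.png

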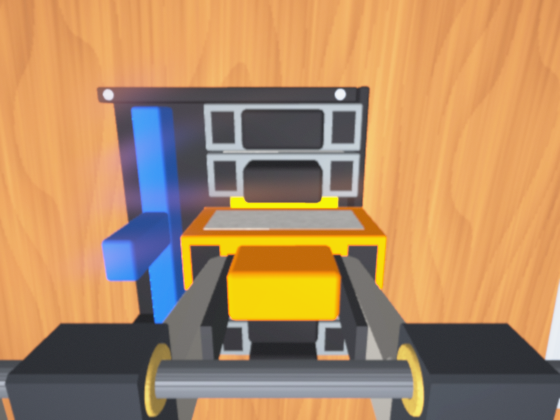

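Nearly centred (y −0.8 to +0.2, x +1.1 mm) with the underside about 8 mm above the neighbours' tops. I'll descend gently while watching the force.

Emit:
{"method": "step_arm", "body": {"increments": [[44,2,0.2,-0.4,-0.2],[44,4,0,-0.3,0],[44,4,0,0,0],[44,4,-0.2,0,0],[44,3,-0.2,0,0],[44,0,0,0,0]]}}

```text
t: 12.13
position: [0.5993, -0.0451, 0.1465]
ee_rot: [1.887, 1.551, 1.952]
force: [-0.2, -0.7, -0.6]
grip_width: 0.05
```

```bash
python3 -c "
from g import *
to([.5994,-.0450,.086],3.75)
grab('wrist','w8')"; python3 fit.py w8
```

```text
t 12.13 pos mm [599.3491 -45.1317 146.5022] jaw yaw 3.7 toolx [-0.0075  0.0187 -0.9998] q7 -0.19594459918291593 w 0.04999779400598217 F [-0.1652 -0.6837 -0.6246]
tool d mm [60.4921 -1.028   0.438 ]
yaw about +z needed 0.05363556016843063 => row turn -0.05363556016843063
after turn, axes y [-0.0653  0.9977  0.0191] z [ 0.9978  0.0654 -0.0062] d [60.4921 -1.0284  0.437 ]
block top 5336 [ -0.0069  -0.0135 174.9758]
((0.7144126892089844, 0.14710521697998047), (78.28628540039062, 24.28622055053711), 0.37158524990081787)
body top 4188 [ -0.0078  -0.029  137.3816]
((0.086761474609375, 0.30765724182128906), (109.51753997802734, 31.533891677856445), 0.41429927945137024)
face y= 4137 [ 0.0038  0.002  15.1564] z rng [-64.1679 -14.4259] y 15.385885186306709
neigh 17 68 4017 [-0.0004 -0.0087 77.4266] ((0.013675689697265625, 34.11418151855469), (109.64384460449219, 31.76300621032715), 0.30721575021743774)
neigh 17 108 3152 [  0.0003  -0.0029 114.9006] ((0.10144233703613281, 34.21133804321289), (49.18029022216797, 23.120460510253906), 0.349677175283432)
neigh 51 68 4207 [-0.0003 -0.0056 77.5573] ((-0.0067596435546875, 68.05306243896484), (109.78775024414062, 31.72360610961914), 0.03661312162876129)
neigh 51 108 3618 [  0.0014   0.0026 114.6573] ((0.017528533935546875, 68.13037109375), (49.27336502075195, 23.66605567932129), 0.2593182921409607)
yellow 6619 [[ -92.9701 -112.8787]
 [  91.0999    0.3626]]
```

Emit:
{"method": "step_arm", "body": {"increments": [[44,3,0,0,0],[44,5,-0.1,0,0],[44,5,-0.1,0,0],[44,5,-0.1,0,0],[44,5,-0.1,0,0],[44,3,0,0,0],[44,0,0,0,0]]}}

```text
t: 12.77
position: [0.5994, -0.045, 0.1179]
ee_rot: [1.872, 1.551, 1.936]
force: [-0.5, 0.2, -1.8]
grip_width: 0.0502
```

```bash
python3 -c "
from g import *
to([.5994,-.0450,.086],3.75)
grab('wrist','w9')"; python3 fit.py w9
```

```text
t 12.77 pos mm [599.374  -44.9852 117.8594] jaw yaw 3.69 toolx [-0.0072  0.0188 -0.9998] q7 -0.2151961097206708 w 0.05021998847637602 F [-0.48    0.1532 -1.7512]
tool d mm [31.8525 -0.6288  0.215 ]
yaw about +z needed 0.057759395896226806 => row turn -0.057759395896226806
after turn, axes y [-0.0653  0.9977  0.0192] z [ 0.9978  0.0654 -0.0059] d [31.8525 -0.629   0.2143]
block top 5358 [ -0.0071  -0.0162 146.3031]
((0.4986114501953125, 0.13729476928710938), (23.94577407836914, 78.8292236328125), 89.95867156982422)
body top 4215 [ -0.0075  -0.0273 108.7146]
((0.17695999145507812, 0.24429702758789062), (109.4680404663086, 32.02473449707031), 0.6378809809684753)
face y= 2308 [ 0.0042 -0.0111 16.5676] z rng [-50.7442 -14.2651] y 15.49033243658402
neigh 17 68 5002 [-0.0003 -0.0121 77.5643] ((0.04955291748046875, 34.10601806640625), (31.86448860168457, 109.83605194091797), 89.9925308227539)
neigh 17 108 4203 [ -0.0001  -0.0109 115.1343] ((0.1348743438720703, 34.24940490722656), (49.36959457397461, 23.289491653442383), 0.2820625901222229)
neigh 51 68 5344 [-0.0007 -0.0075 77.6719] ((0.060794830322265625, 68.09434509277344), (31.709583282470703, 109.77790069580078), 89.85658264160156)
neigh 51 108 4856 [  0.0001   0.0014 114.7154] ((0.24375343322753906, 68.15213775634766), (48.93619918823242, 23.21137809753418), 0.22066831588745117)
yellow 7075 [[-84.6654 -95.5234]
 [ 83.0955 -19.7827]]
```

View pics/w9.png

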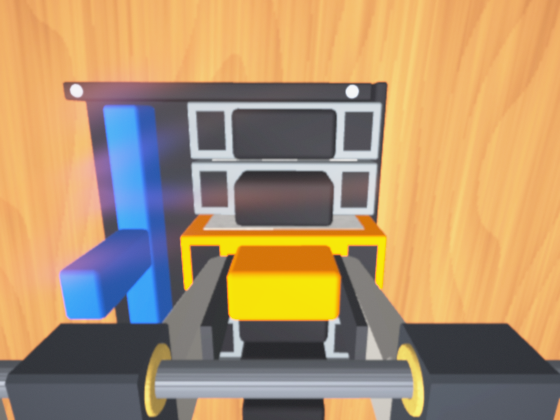

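The cartridge is sliding down centred between its neighbours, which have not moved, and there is no contact force. About 31 mm to go.

Emit:
{"method": "step_arm", "body": {"increments": [[44,3,0,0,0],[44,5,-0.1,0,0],[44,5,-0.1,0,0],[44,5,-0.1,0,0],[44,4,-0.1,0,0],[44,2,0,0,0],[44,0,0,0,0]]}}

```text
t: 13.4
position: [0.5997, -0.0449, 0.0918]
ee_rot: [1.828, 1.551, 1.893]
force: [0.9, 0.5, -1.6]
grip_width: 0.0494
```

```bash
python3 -c "
from g import *
to([.5994,-.0450,.0867],3.75)"
```

```text
t 13.4 pos mm [599.6677 -44.9097  91.8463] jaw yaw 3.69 toolx [-0.0062  0.0187 -0.9998] q7 -0.23340960856486961 w 0.04943789200876374 F [ 0.8736  0.4847 -1.6244]
tool d mm [ 5.1452 -0.1712 -0.247 ]
yaw about +z needed 0.061169731190190646 => row turn -0.061169731190190646
after turn, axes y [-0.0653  0.9977  0.0191] z [ 0.9978  0.0654 -0.005 ] d [ 5.1452 -0.1709 -0.2472]
```

Emit:
{"method": "step_arm", "body": {"increments": [[44,1.5,0,0,0],[44,1.5,0,0,0],[44,1,0,0,0],[44,0.5,0,0,0],[44,0,0,0,0]]}}

```text
t: 13.82
position: [0.5999, -0.0448, 0.0871]
ee_rot: [1.804, 1.551, 1.868]
force: [0.1, -0.0, -1.4]
grip_width: 0.0499
```

```bash
python3 -c "
from g import *
to([.5994,-.0450,.0867],3.75);print(env.sense()['wrist_torque'])"
```

```text
t 13.82 pos mm [599.9337 -44.7727  87.063 ] jaw yaw 3.69 toolx [-0.0058  0.0188 -0.9998] q7 -0.23707352757313843 w 0.04985172437539612 F [ 0.068 -0.006 -1.418]
tool d mm [ 0.3617 -0.1994 -0.5455]
yaw about +z needed 0.06251680135913773 => row turn -0.06251680135913773
after turn, axes y [-0.0653  0.9977  0.0191] z [ 0.9978  0.0654 -0.0045] d [ 0.3617 -0.1988 -0.5457]
[-0.072  -0.1172 -0.0065]
```

Emit:
{"method": "step_arm", "body": {"increments": [[44,1,0,-0.3,0],[44,1,0,0,0],[44,0,0,0,0]]}}

```text
t: 14.07
position: [0.6002, -0.0447, 0.087]
ee_rot: [1.753, 1.552, 1.817]
force: [1.3, 0.8, -2.8]
grip_width: 0.0498
```

```bash
python3 -c "
from g import *
to([.5994,-.0450,.0867],3.75)"
```

```text
t 14.07 pos mm [600.1603 -44.6917  87.0158] jaw yaw 3.68 toolx [-0.0045  0.0179 -0.9998] q7 -0.23846383373969948 w 0.04981515362087988 F [ 1.299   0.8009 -2.8213]
tool d mm [ 0.3136 -0.2646 -0.7775]
yaw about +z needed 0.06767840101954903 => row turn -0.06767840101954903
after turn, axes y [-0.0653  0.9977  0.0182] z [ 0.9979  0.0654 -0.0033] d [ 0.3136 -0.2637 -0.7778]
```

```bash
python3 -c "
from g import *
grab('wrist','w10')"; python3 fit.py w10
```

```text
block top 18601 [ -0.0011  -0.0074 115.2399]
((0.9852333068847656, 27.730487823486328), (78.08954620361328, 103.94139862060547), 0.28993770480155945)
body top 3522 [-0.0043 -0.0404 77.9551]
((0.6188545227050781, 3.725442886352539), (110.48442077636719, 37.23088073730469), 0.3990834057331085)
face y= 212 [ 0.0041  0.0423 12.6347] z rng [-19.2292 -14.0229] y 15.62671237785618
neigh 17 68 6643 [-0.0003 -0.0104 77.507 ] ((0.08724594116210938, 34.249446868896484), (32.05830764770508, 109.7471694946289), 89.98089599609375)
neigh 17 108 5947 [  0.0009  -0.0045 114.9392] ((0.09172630310058594, 34.563323974609375), (49.09408950805664, 23.60280418395996), 0.4191329777240753)
neigh 51 68 7037 [-0.0005 -0.0086 77.7491] ((0.095245361328125, 67.88993835449219), (109.7673110961914, 31.769561767578125), 0.16793709993362427)
neigh 51 108 7112 [ -0.0008  -0.0039 115.0622] ((0.13656234741210938, 68.11320495605469), (49.29730224609375, 23.102052688598633), 0.203050896525383)
yellow 6252 [[-74.3192 -76.3611]
 [ 75.3869  -8.9417]]
```

View pics/w10.png

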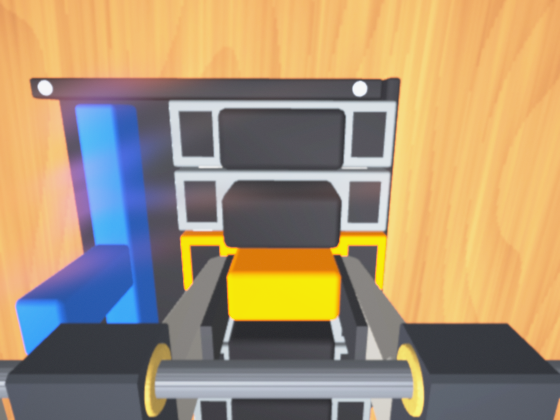

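The cartridge's top is level with the neighbours (77.9 against 77.5 mm). One firmer nudge to confirm that it is on the floor.

Emit:
{"method": "step_arm", "body": {"increments": [[44,2,0,0,0],[44,2,0,0,0],[44,2,0,0,0]]}}

```text
t: 14.37
position: [0.6004, -0.0446, 0.0864]
ee_rot: [1.796, 1.555, 1.86]
force: [-6.9, -0.5, 14.4]
grip_width: 0.0496
```

```bash
python3 -c "
from g import *
to([.5994,-.0450,.0867],3.75)"
```

```text
t 14.37 pos mm [600.3632 -44.5557  86.3684] jaw yaw 3.67 toolx [-0.0044  0.0149 -0.9999] q7 -0.2425346148424677 w 0.04961562878002414 F [-6.9002 -0.4673 14.3996]
tool d mm [-0.334  -0.3768 -0.9908]
yaw about +z needed 0.0814781527938635 => row turn -0.0814781527938635
after turn, axes y [-0.0653  0.9977  0.0152] z [ 0.9979  0.0654 -0.0034] d [-0.334  -0.3753 -0.9914]
```

Floor contact confirmed (14 N up). Releasing now.

Emit:
{"method": "step_arm", "body": {"increments": [[44,-0.5,0,0,0],[54,0,0,0,0],[60,0,0,0,0],[66,0,0,0,0],[72,0,0,0,0],[72,0,0,0,0]]}}

```text
t: 14.87
position: [0.6015, -0.0445, 0.0877]
ee_rot: [1.611, 1.556, 1.675]
force: [0.3, 0.2, 0.3]
grip_width: 0.0719
```

Emit:
{"method": "step_arm", "body": {"increments": [[72,-3,0,0,0],[72,-8,0,0,0],[72,-12,0,0,0],[72,-15,0,0,0],[72,-15,0,0,0],[72,-15,0,0,0],[72,-12,0,0,0],[72,-6,0,0,0]]}}

```text
t: 15.53
position: [0.6012, -0.0454, 0.1808]
ee_rot: [1.704, 1.555, 1.769]
force: [-0.2, 0.7, 0.8]
grip_width: 0.072
```

```bash
python3 -c "
from g import *
to([.493,-.068,.25],-86.3)
grab('wrist','w11')
grab('top','t11')"
```

```text
t 15.53 pos mm [601.1578 -45.3987 180.7772] jaw yaw 3.72 toolx [-0.0032  0.0157 -0.9999] q7 -0.17685063639777188 w 0.0719594423235354 F [-0.1605  0.7106  0.8302]
tool d mm [ -69.2279  -14.4439 -109.5426]
yaw about +z needed 89.98321759599679 => row turn -89.98321759599679
after turn, axes y [-0.9979 -0.0645  0.0021] z [-0.0645  0.9978  0.0159] d [-69.2279 109.5384 -14.476 ]
```

View pics/w11.png

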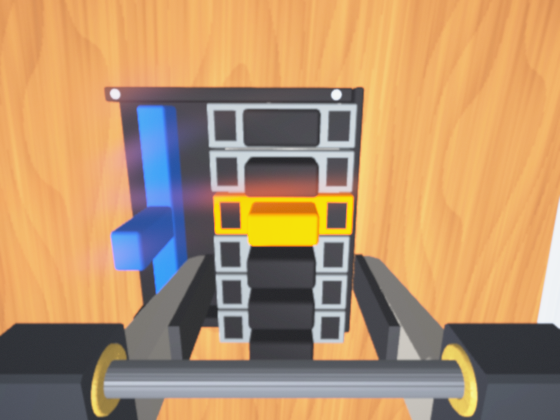

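The fresh cartridge is seated in line at (285,213), with the row intact. I'll check the numbers and then go behind the bar's grip.

Run:
```python
from g import *
p,d,K,T=load('w11'); W=cloud(d,K,T)
th=np.radians(3.6); c2=np.array([[np.cos(th),np.sin(th)],[-np.sin(th),np.cos(th)]])
G=(W[...,:2]-[.6,-.0443])@c2.T*1000; z=W[...,2]*1000
ok=(d>0); ok[345:]=0
for y0 in(68,34,0,-34,-68):
    m=ok&(abs(G[...,1]-y0)<16.8)&(z>70)&(z<83)&(abs(G[...,0])<65)
    q=G[m]; print(y0,'x',np.percentile(q[:,0],[.5,99.5]),'y',np.percentile(q[:,1],[.5,99.5]),'z',np.median(z[m]), rect(q/1000)[2])
m=masks(p)['blue']&ok&(z>110)&(z<122); print('grip',W[m].mean(0),rect(W[m]))
m=masks(p)['blue']&ok&(z>38)&(z<48); print('bar',W[m].mean(0),rect(W[m]))
to([.4327,-.0717,.18],3.6)
```

```text
68 x [-54.3782  54.5456] y [52.4356 83.6026] z 77.10673451355245 89.99544525146484
34 x [-54.3535  54.4434] y [18.0256 49.9704] z 77.1200567968366 89.83431243896484
0 x [-53.1385  55.7198] y [-16.5256  15.3157] z 77.1287922848993 0.0930885449051857
-34 x [-54.4899  54.505 ] y [-49.7287 -17.8959] z 77.1481194743226 89.9404296875
-68 x [-54.5567  54.3511] y [-83.6356 -51.6867] z 77.06880329053439 0.2816106081008911
grip [ 0.4972 -0.064   0.1146] ((494.06427001953125, -67.2691650390625), (20.149202346801758, 29.44333839416504), 3.761725664138794)
bar [ 0.4948 -0.0277  0.042 ] ((491.8438415527344, -53.422698974609375), (24.84013557434082, 169.60174560546875), 3.4836697578430176)
t 15.63 pos mm [601.3137 -45.442  180.2081] jaw yaw 3.71 toolx [-0.0027  0.0156 -0.9999] q7 -0.1774190800392354 w 0.07191050502477381 F [-0.5797 -0.3094  1.1164]
tool d mm [   0.252   -15.2985 -169.9588]
yaw about +z needed -0.10997042496222775 => row turn 0.10997042496222775
after turn, axes y [-0.0628  0.9979  0.0157] z [ 0.998   0.0628 -0.0017] d [   0.252   -15.6247 -169.9291]
```

Seated: x +1.2, y −0.6 mm, top level with the neighbours, which have not moved. Moving behind the bar with the fingers shut.

Emit:
{"method": "step_arm", "body": {"increments": [[40,0,-1,-8,0],[20,0,-1.5,-15,0],[0,0,-1.5,-18,0],[0,0,-1.5,-18,0],[0,0,-1.5,-18,0],[0,0,-1.5,-18,0],[0,0,-1.5,-18,0],[0,0,-1.5,-18,0]], "force": 10}}

```text
t: 16.3
position: [0.4598, -0.0653, 0.1733]
ee_rot: [2.156, 1.546, 2.222]
force: [0.3, 0.1, 0.3]
grip_width: 0.0205
```

Emit:
{"method": "step_arm", "body": {"increments": [[0,0,-1.5,-15,0],[0,0,-1.5,-12,0],[0,0,-1,-8,0],[0,0,0,-4,0],[0,0,0,0,0],[0,0,0,0,0]]}}

```text
t: 16.8
position: [0.4097, -0.0733, 0.1698]
ee_rot: [2.456, 1.539, 2.519]
force: [-0.2, 0.2, 0.0]
grip_width: 0.0006
```

Run:
```python
from g import *
to([.4327,-.0717,.09],3.6)
```

```text
t 16.8 pos mm [409.7338 -73.3032 169.8009] jaw yaw 3.62 toolx [-0.026   0.0187 -0.9995] q7 0.009575059875172659 w 0.0005576357371655585 F [-0.151   0.1884  0.0085]
tool d mm [79.1924 -1.457  24.9928]
yaw about +z needed -0.024569477953889418 => row turn 0.024569477953889418
after turn, axes y [-0.0623  0.9979  0.0202] z [ 0.9977  0.0628 -0.0248] d [79.1924 -1.4462 24.9935]
```

Emit:
{"method": "step_arm", "body": {"increments": [[0,6,0,5,0],[0,12,-0.5,6,0],[0,14,-0.5,4,0],[0,14,0,3,0],[0,12,0,2,0],[0,8,0,0,0],[0,4,0,0,0],[0,0,0,0,0]]}}

```text
t: 17.47
position: [0.4365, -0.0695, 0.0937]
ee_rot: [2.259, 1.54, 2.324]
force: [-0.1, -0.2, -0.3]
grip_width: 0.0004
```

Run:
```python
from g import *
to([.4327,-.0717,.09],3.6)
grab('wrist','w12'); grab('scene','s12')
```

```text
t 17.47 pos mm [436.5305 -69.4887  93.7092] jaw yaw 3.72 toolx [-0.0207  0.0221 -0.9995] q7 -0.14072392691363644 w 0.0003763050813948376 F [-0.069  -0.1549 -0.2846]
tool d mm [ 3.7379 -2.0461 -3.8938]
yaw about +z needed -0.12189676529297344 => row turn 0.12189676529297344
after turn, axes y [-0.0623  0.9978  0.0234] z [ 0.9978  0.0628 -0.0193] d [ 3.7379 -2.0544 -3.8894]
```

View pics/w12.png

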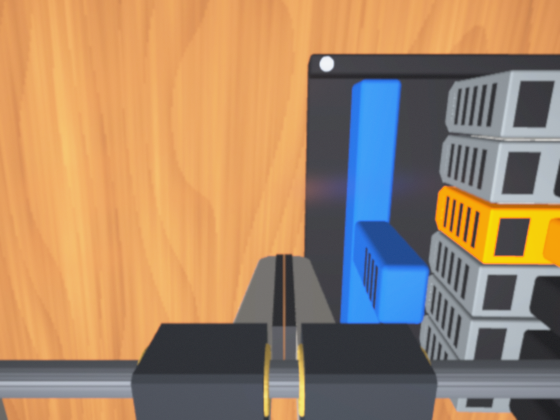

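The shut fingers at (285,300) stand behind the grip (390,270), in line with it. Pushing along +x.

Emit:
{"method": "step_arm", "body": {"increments": [[0,0,-1,4,0],[0,0,-1,6,0],[0,0,0,6,0],[0,0,0,5,0],[0,0,0,5,0],[0,0,0,5,0],[0,0,0,5,0],[0,0,0,3,0]]}}

```text
t: 18.23
position: [0.4796, -0.0704, 0.0964]
ee_rot: [2.304, 1.544, 2.367]
force: [-2.5, -0.5, 3.3]
grip_width: 0.0003
```

Run:
```python
from g import *
to([.503,-.0675,.09],3.6)
```

```text
t 18.23 pos mm [479.5558 -70.392   96.4322] jaw yaw 3.6 toolx [-0.0188  0.0184 -0.9997] q7 -0.16321554407210243 w 0.0003184100324850241 F [-2.4714 -0.4989  3.2649]
tool d mm [ 6.0423  1.2945 23.6892]
yaw about +z needed -0.004381740167985981 => row turn 0.004381740167985981
after turn, axes y [-0.0624  0.9979  0.0195] z [ 0.9979  0.0628 -0.0176] d [ 6.0423  1.2964 23.6891]
```

Emit:
{"method": "step_arm", "body": {"increments": [[0,1,0,4,0],[0,1,0,4,0],[0,1,0,4,0],[0,0,0,4,0],[0,0,0,3,0],[0,0,0,2,0]]}}

```text
t: 18.73
position: [0.5019, -0.0689, 0.0925]
ee_rot: [2.376, 1.543, 2.438]
force: [-2.8, -0.6, 2.5]
grip_width: 0.0005
```

Run:
```python
from g import *
to([.503,-.0675,.09],3.6)
```

```text
t 18.73 pos mm [501.8724 -68.9199  92.4728] jaw yaw 3.61 toolx [-0.0211  0.0179 -0.9996] q7 -0.17820626523929145 w 0.0005421192345339022 F [-2.8179 -0.5561  2.5451]
tool d mm [2.4734 1.2988 1.2639]
yaw about +z needed -0.009717843437528018 => row turn 0.009717843437528018
after turn, axes y [-0.0624  0.9979  0.0192] z [ 0.9978  0.0628 -0.02  ] d [2.4734 1.299  1.2637]
```

Emit:
{"method": "step_arm", "body": {"increments": [[0,0,0,2.5,0],[0,0,0,2.5,0],[0,0,0,2,0],[0,0,0,2,0]]}}

```text
t: 19.07
position: [0.5041, -0.0688, 0.0919]
ee_rot: [2.701, 1.53, 2.764]
force: [-8.5, -1.5, 9.2]
grip_width: 0.0004
```

Run:
```python
from g import *
to([.503,-.0675,.09],3.6)
```

```text
t 19.07 pos mm [504.1213 -68.8441  91.8628] jaw yaw 3.59 toolx [-0.0382  0.0152 -0.9992] q7 -0.1818026120731314 w 0.0004069974492173866 F [-8.5075 -1.4947  9.1926]
tool d mm [ 1.9244  1.3781 -0.9651]
yaw about +z needed 0.013914257374864292 => row turn -0.013914257374864292
after turn, axes y [-0.0621  0.9979  0.0175] z [ 0.9973  0.0627 -0.0372] d [ 1.9244  1.3783 -0.9648]
```

The force rose and the motion stopped, so that looks like the end stop. Backing off to look.

Emit:
{"method": "step_arm", "body": {"increments": [[0,0,0,-4,0],[0,0,0,-8,0],[0,0,0,-10,0],[0,0,0,-8,0],[0,-5,0,-4,0],[0,-12,0,0,0],[0,-16,0,0,0],[0,-16,0,0,0]]}}

```text
t: 19.73
position: [0.4685, -0.0713, 0.1431]
ee_rot: [2.643, 1.529, 2.706]
force: [0.4, -0.5, -0.7]
grip_width: 0.0004
```

Emit:
{"method": "step_arm", "body": {"increments": [[0,-16,-10,0,0],[0,-16,-14,0,0],[0,-14,-14,0,0],[0,-10,-10,0,0],[0,-5,-5,0,0],[0,0,0,0,0],[0,0,0,0,0]]}}

```text
t: 20.32
position: [0.4787, -0.1268, 0.2169]
ee_rot: [2.529, 1.545, 2.594]
force: [0.3, 0.8, -1.0]
grip_width: 0.0002
```

```bash
cat > chk.py <<'E'
from g import *
import sys
f=sys.argv[1]; p,d,K,T=load(f); W=cloud(d,K,T)
th=np.radians(3.6); c2=np.array([[np.cos(th),np.sin(th)],[-np.sin(th),np.cos(th)]])
G=(W[...,:2]-[.6,-.0443])@c2.T*1000; z=W[...,2]*1000
ok=(d>0); ok[int(sys.argv[2]):]=0
for y0 in(68,34,0,-34,-68,-102):
    m=ok&(abs(G[...,1]-y0)<16.8)&(z>70)&(z<83)&(abs(G[...,0])<65)
    q=G[m]
    if len(q)>50: print(y0,len(q),'x',np.percentile(q[:,0],[.5,99.5]),'y',np.percentile(q[:,1],[.5,99.5]),'z',np.median(z[m]), rect(q/1000)[2])
b=masks(p)['blue']&ok&(abs(G[...,1]+17)<115)&(abs(G[...,0]+90)<60)
for lo,hi in((110,122),(38,48)):
    m=b&(z>lo)&(z<hi); q=G[m]
    if len(q)>20: print('bar',lo,len(q),'x',np.percentile(q[:,0],[.5,50,99.5]),'y',np.percentile(q[:,1],[.5,99.5]),'rect',rect(q/1000))
E
python3 -c "
from g import *
to([.503,-.0675,.25],3.6)
grab('wrist','w13'); grab('top','t13')"; python3 chk.py w13 300; echo top; python3 chk.py t13 420; echo top0;python3 chk.py top0 420
```

```text
t 20.32 pos mm [ 478.6846 -126.7663  216.8519] jaw yaw 3.76 toolx [-0.0218  0.0133 -0.9997] q7 0.0760216540779347 w 0.000207972910227923 F [ 0.3447  0.7579 -1.0233]
tool d mm [-32.8798  58.032   27.4542]
yaw about +z needed -0.16366686895506177 => row turn 0.16366686895506177
after turn, axes y [-0.0625  0.9979  0.0146] z [ 0.9978  0.0628 -0.0209] d [-32.8798  58.1101  27.2883]
68 3510 x [-54.9929  54.4721] y [51.8169 84.0199] z 77.06532094257625 89.99407958984375
34 2948 x [-55.104   54.2771] y [17.9303 49.3443] z 77.0545654688984 89.98164367675781
0 2600 x [-53.8411  55.5667] y [-16.4937  14.9075] z 77.11301203588076 0.11604636907577515
-34 2385 x [-54.9998  54.0025] y [-49.7427 -18.0243] z 77.08404435720179 89.80908966064453
-68 2405 x [-55.2009  54.1078] y [-83.6126 -51.9574] z 77.04861505930293 0.16523681581020355
-102 1993 x [-55.2604  54.1957] y [-117.2673  -85.7888] z 77.15351162454776 0.34517332911491394
bar 110 459 x [-81.1493 -67.1618 -59.968 ] y [-31.0517  -1.9443] rect ((-70.54755401611328, -16.656421661376953), (29.426618576049805, 21.40981674194336), 89.9369125366211)

[... 1163 characters left out ...]
54.7981  54.4393] y [18.3195 50.2399] z 78.22122098409312 89.87931823730469
-34 281 x [-54.7617  54.789 ] y [-49.6328 -17.6903] z 78.17826202082712 89.9121322631836
-68 286 x [-54.7362  54.4477] y [-83.2285 -51.5706] z 78.4462426609258 89.93486022949219
-102 292 x [-54.8558  54.7164] y [-117.6253  -85.4925] z 78.30535332368194 0.02893795818090439
bar 110 96 x [-119.4461 -108.7183  -98.7616] y [-30.8212  -1.5259] rect ((-109.4761734008789, -16.00710678100586), (28.49883270263672, 20.416276931762695), 85.82715606689453)
bar 38 483 x [-120.0656 -109.1166  -97.2633] y [-115.7238   79.9604] rect ((-108.67657470703125, -17.20038604736328), (198.54251098632812, 23.29117774963379), 89.9931869506836)
```

View pics/w13.png

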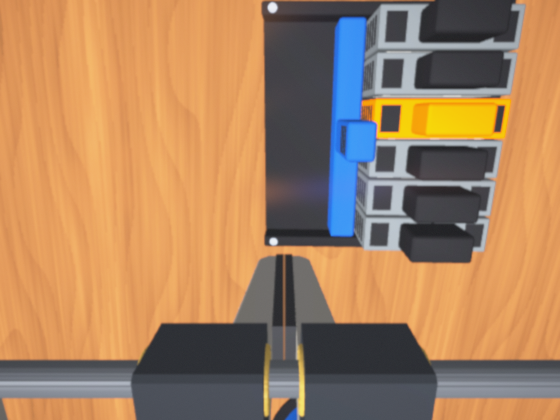

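View pics/t13.png

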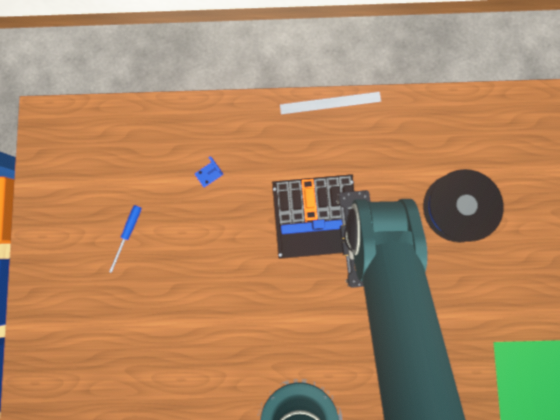

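In the wrist view the blue bar (345,130) is right up against the row, with 3 mm between its front edge and the cartridges. The orange cartridge (435,118) is seated level. The top view shows the bracket (208,172), screwdriver (127,235) and spool (464,206) where they began. The bar's centre is at gap x = −70.1 mm, and home is −70.

```bash
python3 -c "
from g import *
s=env.sense(); print(s['t'],s['qd'],s['force'])
print(env.finish_job())"
```

```text
20.4167 [-0.0074  0.0097 -0.0006  0.0082  0.0009  0.0014 -0.0005] [-0.3504 -0.1411 -1.1379]
the job is handed in; nothing more can be done
None
```

I set the orange cartridge upright in the empty place on the carrier floor and let it go, then slid the blue bar home. I handed the job in at about 20.4 s; it reports no verdict.

- **Placing:** I gripped the block along its 50 mm length and lowered it until the floor pushed back with about 14 N, then opened the fingers and lifted clear. I did this before touching the bar.
- **Bar:** I pushed it with shut fingers until it stopped and the force along x rose to about 8.5 N. Then I backed off.

Last camera checks:
- **Cartridge:** it stands about 1 mm off lengthwise and 0.5–0.8 mm off sideways, in line with the row to within about 0.3°. Its top is level with its neighbours.
- **Bar:** its centre measures −70.1 mm in the gap frame; home is −70 mm.
- **Grey cartridges:** all are within about 1 mm of where they started. In the last top view the arm partly hid the −y end one, and the wrist view showed it in place.
- **Bystanders:** the bracket, screwdriver and spool look unmoved in the last top view; I checked these by eye only. The gripper is clear of everything.

Two things were less clean. Early quick moves overshot by up to about 24 mm and left the tool tilted about 1°, so I slowed down and corrected for it. The estimates of the held cartridge's sideways position disagreed by up to 1 mm, so I used a middle value.

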